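Set and close the cam lever of a glue press

TASK

Two round birch blanks have been glued together and lie in the little bench press. Screw the black nut down (clockwise) until the red quick-release lever meets firm resistance, about 9 N near its end, half-way down from upright; then close the lever fully home on its stop, so that the bar clamps the blanks well. Never force the lever, and leave the other things on the bench where they are.

Things in the scene. Friction and masses are not known exactly. Their poses are not given: they have to be found in the camera images.
- press: Glue press fixed to the bench: plywood base 200 x 330 x 18 mm, origin at the centre of its underside, z up, y along the base from the red lever's end (-y) to the black nut's end (+y). Steel studs stand at y = +125 and -125 mm; between them two round blanks (190 mm) under a packing block 80 x 70 mm. The stack's height differs by up to 1.5 mm from job to job and is not measured.
- bar: Dark wooden press bar over the blanks, 38 x 292 x 22 mm, along the press's y; origin on the nut's axis in its top face, about 80 mm above the bench. Its metal nose presses on the packing block half-way between nut and lever. Light springs hold it up against nut and cam; it sinks and tilts by a few mm as either goes down.
- nut_grip (a point): Black knurled round nut on the +y stud, 43 mm across, 24 mm high; the point is on its axis, 10 mm below its top, 20 mm above the bar's top. Clockwise from above it goes down 8 mm a turn, against about 0.35 N m. It starts too slack by 1 to 3.4 rad. Each mm it goes down adds about 2.8 N to the lever's resistance half-way down (lever at 1.2 rad) and some 30 N to the final clamping.
- lever_pin (a point): Centre of the lever's pivot pin, at the press's -y end, 108.5 mm above the bench; the pin lies along the press's x axis, so the lever swings in the upright plane through both studs.
- lever_end (a point): Point near the free end of the red lever, 90 mm from the pin, mid-thickness. The red handle is 18 mm wide (along the press's x), 10 mm thick, and runs from 30 to 110 mm from the pin; its middle plane passes 3 mm from the pin's centre (above it when closed).
- lever_angle (a joint): Lever angle, rad: 0 leaning 0.48 past upright to the nut, 0.48 upright, 2.05 on its stop: level, away from the nut. Free (1 to 2 N) until the cam bites. Rightly set, 85 mm from the pin it pushes back with 8.7 N (8 to 9.5) while held at 1.2, near the peak; cam's dead centre 1.71; past 1.95 it goes home by itself; let go earlier it may spring back. Open it before feeling anew.
- lever: Red quick-release lever with its aluminium cam; origin at the pin. The cam (radius 20 mm, 12 mm off centre) bears on the steel plate on top of the bar. On its stop it presses the bar with 110 to 146 N when the nut is rightly set (aim at 128). Unloaded it stays where it is left.
- stamp: Bystander: turned wooden hand stamp, standing, 34 mm across, 75 mm high; origin at the centre of its underside.
- coaster: Bystander: round wooden coaster lying behind the press, 100 mm across, 5 mm thick; origin at its underside.
- marker_b: Bystander: white and black marker pen, 135 mm long, lying to the left of the press.
- sanding_block: Bystander: brown cork sanding block 56 x 97 x 28 mm; origin at the centre of its underside.

How it is judged (in metres and radians):
On the way:
1. the lever bites before it is home: the cam presses the bar with more than 60 N while the lever is still 0.6 rad or more short of its stop (value of joint lever_angle below 1.45 rad and contact force between lever and bar above 60 N), for 0.04 s.
At the end, for the whole second after the job is handed in: The lever is on its stop (2.0 rad or more; the stop is at 2.05), left alone, and its cam presses the bar with 110 to 146 N (value of joint lever_angle above 2 rad and contact force between lever and bar between 110 and 146 N); the robot touches nothing.
It fails at once if the lever is forced: pushed with more than 25 N (contact force between any of the fingers, the arm and lever above 25 N).
It fails at once if a bystander (stamp, coaster, marker or sanding block) is pushed more than 3 cm (distance of any of stamp, coaster, marker_b, sanding_block from where it was at the start of the episode above 0.03 m).
It also fails if it takes over 72 s, if anything falls off the work surface, if the arm or the gripper's body presses on something with over 40 N, if the wrist force passes 120 N, or if a joint passes its speed limit or range.

ROBOT

A 6-joint arm with a two-finger parallel gripper is mounted at the origin on a cart in front of the work surface, level with it; the furniture and walls round the work are solid. World frame = base frame: x ahead of the robot, y to its left, z up, the work surface at z = 0. Lengths are in mm, angles in rad, forces in N, time in s.
With the tool pointing down it reaches from about 350 to 925 mm from the base axis. Payload 6.4 kg.
Tool frame: the origin (TCP) lies between the finger pads; the fingertips stand 8 mm ahead of it and the grasp point (between the pads) lies 11 mm behind it; z points along the fingers, y is the line along which they close (so a half turn about z gives the same grasp; the last joint's range is limited). The gripper opens to 85 mm and grips with 20 to 120 N. Pads are 22 mm wide; open, the fingers measure 114 mm over their backs; the gripper's body (76 mm by 85 mm) begins 54 mm behind the grasp point. The pads swing forward as they close: fully open they stand 13 mm farther back than shut.
Start: joints at [-1.453, 0.245, 1.558, -0, 1.339, -0.174], TCP at [186.994, -622.533, 239.29] pointing down, gripper open.
Joint ranges: [-3.13, 3.13], [-1.02, 2.26], [0.13, 2.54], [-0.95, 4.09], [0.21, 2.88], [-2.74, 2.74]. Speed limits (rad/s): [2.57, 2.57, 3.14, 3.14, 3.14, 3.14].

INTERFACE

Orientations are given as [roll, pitch, yaw] about the fixed x, y, z axes, in that order (R = Rz(yaw) Ry(pitch) Rx(roll)).
In Python, from station import r gives the robot as it stands. The module is installed in compiled form; this text tells all that it offers.
- The arm moves only by the tool drive_tool, never from a script. Its argument "moves" is text: rows parted by semicolons, each of 7 numbers parted by spaces: the shift along the tool's x, y, z in mm, then the turn, a rotation vector about the tool's x, y, z in degrees, then the opening in per cent of the stroke, from 0 (shut) to 100 (fully open). A call has 1 to 10 rows; each row shifts and turns the commanded pose from where the row before left it, along the tool's axes as they then stand; what a row does not reach is not made up. A row lasts 1/12 s, in which the tool goes at most 41.7 mm and 7.16 degrees, less where a joint would pass 70% of its speed; a pose out of reach is approached as far as the arm can. A call is refused whole if a number of a shift passes 41.7 or a number of a turn 7.16, either way. A call with a gripper value outside its range is refused whole. The fingers move at their own pace and stop on an object; "grip_force" is the grip in N (left out, the last holds). Time passes only in rows, so rows that do not move let the fingers close. It gives the time, the measured TCP pose, the force, the opening and the grip force at its end, in the units of the state.
- r.state(): the state, without advancing time (a new reading comes with each control period).
- r.read_camera(name): name is "scene" or "side" or "wrist"; returns the picture (384x512x3 uint8, red, green, blue); there is no depth.
- r.calibration(name): a dict with "mtx" (3x3 intrinsics, pixels), "rvec" (rotation vector, rad) and "tvec" (3), from world to camera coordinates, as OpenCV has them. Camera axes: x right, y down, z forward; pixel columns grow to the right and rows downward; lengths in mm; the calibration is good to about 2 mm. A picture is of the moment at which its call begins: read the wrist's pose just before it. calibration takes no time and is no camera call; for the wrist camera it gives the pose at the moment of the call.
- r.close_job(): hands the job in; it is judged then, once.
The state is a dict: "time_s": time; "joint_positions": joint angles; "qvel": joint speeds; "effort": joint torques, N m; "tcp_pos": TCP position; "ee_rot": TCP orientation; "ft_force": force on the tool from outside, world axes, zero at the start; "torque": the same for the moment, N m; "finger_gap": opening from 0.0 (shut) to 1.0 (fully open); "grasp_force": force on a finger pad.
Only numpy, scipy, OpenCV 4.12 (cv2) and the standard library are available. Lean on these libraries where they do the work, as an engineer would, in place of code of your own. Each camera call takes 0.05 s, during which the arm holds its last target. There are 200 camera calls.

## Working session

There is one attempt and no reset: what is moved stays moved. The work goes in short steps, Python scripts to look and compute and a tool call to move; the robot and the scene stay as the last step left them, time stands still between calls to the robot, and variables do not carry over. Pictures are saved under pics/ and viewed, at most 10 in all, crops included, and the job is handed in when it is done.

Besides the shell and the picture viewer there is one more tool, called after "Request:" by a JSON object that holds its "method" and its "body", one argument or row to a line. drive_tool: Moves the arm, as the interface text tells. Its arguments: {"type":"object","properties":{"moves":{"type":"string"},"grip_force":{"type":"number"}},"required":["moves"]}

```bash
mkdir -p pics
cat > h.py <<'E'
import numpy as np,cv2
from station import r
def cal(n):
    c=r.calibration(n);K=np.array(c['mtx'],float);R=cv2.Rodrigues(np.array(c['rvec'],float))[0];t=np.array(c['tvec'],float).ravel();return K,R,t
def ray(c,u,v):
    K,R,t=c;d=R.T@np.linalg.solve(K,[u,v,1.]);return -R.T@t,d/np.linalg.norm(d)
def onz(c,u,v,z):
    o,d=ray(c,u,v);return o+d*(z-o[2])/d[2]
def proj(c,p):
    K,R,t=c;q=K@(R@np.asarray(p,float)+t);return q[:2]/q[2]
def tri(rays):
    A=0;b=0
    for o,d in rays:
        P=np.eye(3)-np.outer(d,d);A=A+P;b=b+P@o
    return np.linalg.solve(A,b)
E
python3 - <<'E'
from h import *
s=r.state();print(s)
a=r.read_camera('scene');b=r.read_camera('side')
np.save('a.npy',a);np.save('b.npy',b)
for n,i in(('scene',a),('side',b)):
    cv2.imwrite(f'pics/{n}0.png',cv2.resize(i[:,:,::-1],None,fx=1.5,fy=1.5,interpolation=cv2.INTER_CUBIC))
    K,R,t=cal(n);print(n,K[0,0],-R.T@t,R[2])
E
```

```text
{'time_s': 0.0, 'joint_positions': array([-1.45310124e+00,  2.45817181e-01,  1.55906093e+00, -1.94127294e-06,
        1.33870895e+00, -1.74107475e-01]), 'qvel': array([-0.00039936,  0.00176577,  0.00086681,  0.00026644, -0.00043365,
       -0.00133501]), 'effort': array([-1.35048100e-03, -4.29511857e+01, -3.26130474e+01, -2.19247627e-04,
        5.33981540e-03,  3.75660463e-06]), 'tcp_pos': array([ 186.92459191, -621.95271044,  238.15310668]), 'ee_rot': array([-3.13962807e+00, -3.43629934e-04,  2.91802675e-01]), 'ft_force': array([0.76175485, 0.40121786, 0.41867022]), 'torque': array([-0.0101201 ,  0.01370646,  0.00109942]), 'grasp_force': 0.0, 'finger_gap': 1.0056232541213799}
scene 496.5216524704136 [-634.58539642 -790.57042401 1442.29348068] [ 0.62337008  0.39614485 -0.67415057]
side 367.58748179028447 [520.02668085 947.22839995 625.40493667] [ 0.05494226 -0.89588726 -0.44087114]
```

View pics/scene0.png

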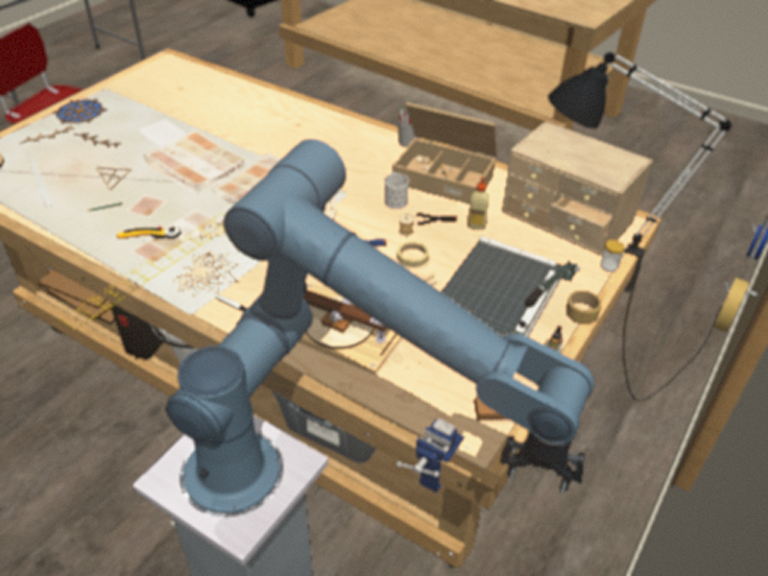

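View pics/side0.png

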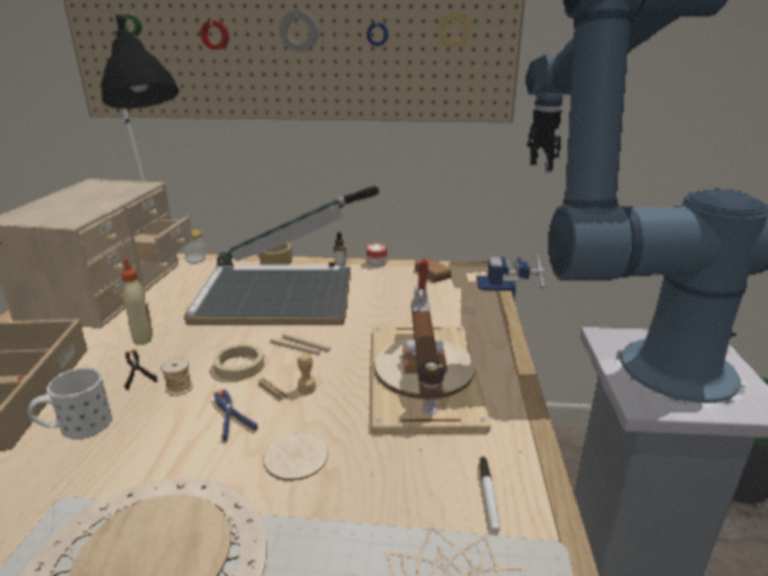

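The side view shows the press with its base corners near (372,330), (466,330), (487,428) and (370,430). The nut is at (432,375) and the upright red lever at (422,272), all in 1.5x pixels. In the scene view the arm hides most of the press.

Run:
```python
from h import *
c=cal('side')
for n,u,v,z in [('c1',372,330,18),('c2',466,330,18),('c3',487,424,18),('c4',370,426,18),('nuttop',432,367,112),('pin',421,297,108),('levtop',423,263,210),('stamp',305,390,0),('coaster',296,455,5),('mk1',484,462,5),('mk2',494,528,5),('sand',435,275,10)]:
    print(n,onz(c,u/1.5,v/1.5,z).round())
b=np.load('b.npy')[160:300,230:340]
cv2.imwrite('pics/sidec.png',cv2.resize(b[:,:,::-1],None,fx=5,fy=4.2,interpolation=cv2.INTER_CUBIC))
K,R,t=cal('wrist');print(-R.T@t,R,K)
```

```text
c1 [614. -78.  18.]
c2 [411. -92.  18.]
c3 [397. 214.  18.]
c4 [590. 232.  18.]
nuttop [491. 192. 112.]
pin [511. -66. 108.]
levtop [510.  -7. 210.]
stamp [723. 119.   0.]
coaster [702. 293.   5.]
mk1 [408. 289.   5.]
mk2 [406. 412.   5.]
sand [ 473. -389.   10.]
[ 263.87872821 -599.10290986  372.446351  ] [[ 0.28761736 -0.9577449  -0.00098143]
 [-0.90980453 -0.2735404   0.31213997]
 [-0.29921892 -0.08888396 -0.95003562]] [[289.30533064   0.         249.71520963]
 [  0.         289.30533064 194.60236071]
 [  0.           0.           1.        ]]
```

View pics/sidec.png

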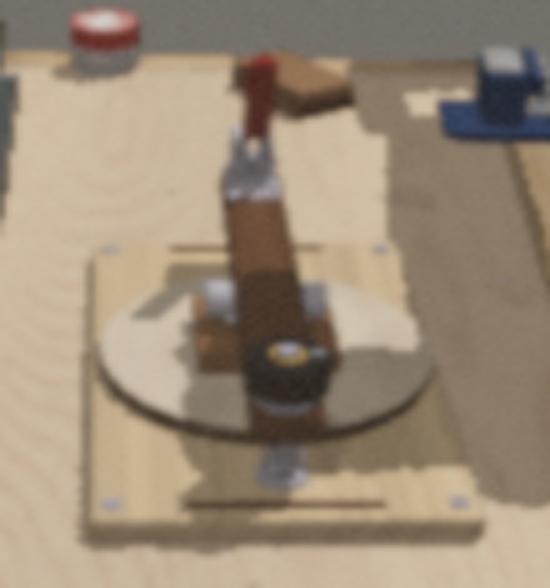

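The close-up shows the nut with a light index dot at about (315,352). The lever is roughly upright and the bar runs nearly along world y. I'll move over the press and look with the wrist camera.

Request:
{"method": "drive_tool", "body": {
  "moves": "26 -30.5 -6 0 0 0 100;26 -30.5 -6 0 0 0 100;26 -30.5 -6 0 0 0 100;26 -30.5 -6 0 0 0 100;26 -30.5 -6 0 0 0 100;26 -30.5 -6 0 0 0 100;26 -30.5 -6 0 0 0 100;26 -30.5 -6 0 0 0 100;26 -30.5 -6 0 0 0 100"
}}

```text
time_s: 0.85
tcp_pos: [332.3, -290.3, 293.2]
ee_rot: [-3.141, 0.0, 0.291]
ft_force: [0.1, -0.4, -1.0]
finger_gap: 0.999
grasp_force: 0.0
```

Request:
{"method": "drive_tool", "body": {
  "moves": "26 -30.5 -6 0 0 0 100;26 -30.5 -6 0 0 0 100;26 -30.5 -6 0 0 0 100;26 -30.5 -6 0 0 0 100;26 -30.5 -6 0 0 0 100;26 -30.5 -6 0 0 0 100;26 -30.5 -6 0 0 0 100;26 -30.5 -6 0 0 0 100;26 -30.5 -6 0 0 0 100"
}}

```text
time_s: 1.6
tcp_pos: [477.4, 40.1, 347.3]
ee_rot: [3.142, 0.0, 0.292]
ft_force: [-0.2, -0.8, -0.3]
finger_gap: 1.003
grasp_force: 0.0
```

Request:
{"method": "drive_tool", "body": {
  "moves": "0 0 0 0 0 -7 100;0 0 0 0 0 -7 100;0 0 0 0 0 -7 100;0 0 0 0 0 -7 100;0 0 0 0 0 -7 100;0 0 0 0 0 -7 100;0 0 0 0 0 -7 100;0 0 0 0 0 -7 100;0 0 0 0 0 -7 100;0 0 0 0 0 -7 100"
}}

```text
time_s: 2.43
tcp_pos: [477.0, 37.9, 346.7]
ee_rot: [-3.141, -0.0, 1.52]
ft_force: [0.9, 0.9, 0.5]
finger_gap: 1.004
grasp_force: 0.0
```

Request:
{"method": "drive_tool", "body": {
  "moves": "0 0 0 0 0 -7 100;0 0 0 0 0 0 100;0 0 0 0 0 0 100"
}}

```text
time_s: 2.68
tcp_pos: [477.1, 37.9, 346.9]
ee_rot: [-3.141, -0.0, 1.633]
ft_force: [-0.7, -0.0, 0.2]
finger_gap: 0.999
grasp_force: 0.0
```

Run:
```python
from h import *
s=r.state();print(s['time_s'],s['tcp_pos'],s['ee_rot'],s['joint_positions'],s['ft_force'])
c=cal('wrist');a=r.read_camera('wrist');np.save('w1.npy',a);np.save('w1c.npy',np.array(c,dtype=object),allow_pickle=True)
cv2.imwrite('pics/w1.png',cv2.resize(a[:,:,::-1],None,fx=1.5,fy=1.5,interpolation=cv2.INTER_CUBIC))
```

```text
2.6833 [477.10795893  37.92917628 346.93313387] [-3.14098900e+00 -1.74729147e-04  1.63259829e+00] [-1.58178461e-01 -2.41778418e-01  1.85091949e+00  3.88217361e-05
  1.53307881e+00 -2.19981953e-01] [-0.6541573  -0.00282888  0.16500087]Traceback (most recent call last):
  File "<stdin>", line 3, in <module>
ValueError: could not broadcast input array from shape (3,3) into shape (3,)
```

```bash
cat >> h.py <<'E'
import pickle
def snap(n):
    c=cal('wrist');a=r.read_camera('wrist');pickle.dump((c,a),open(n+'.pkl','wb'))
    cv2.imwrite(f'pics/{n}.png',cv2.resize(a[:,:,::-1],None,fx=1.5,fy=1.5,interpolation=cv2.INTER_CUBIC));return c,a
E
python3 -c "
from h import *
snap('w1')"
```

```text
(no output)
```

View pics/w1.png

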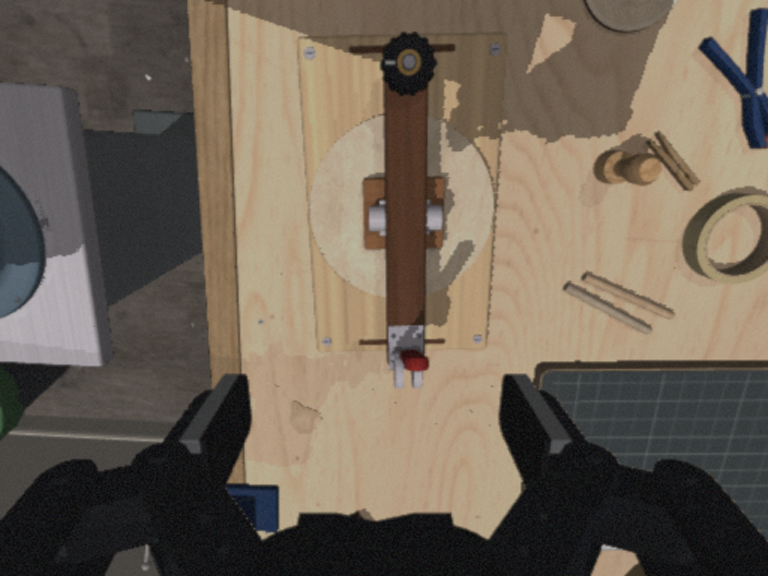

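The wrist view shows the nut top at (409,63) with its index line pointing left. The bar runs straight down to the steel plate at (405,340), and the red lever end appears at (415,361), roughly upright. The base corners are (299,36), (505,32), (490,350) and (317,353).

```bash
cat > m.py <<'E'
from h import *
c,a=pickle.load(open('w1.pkl','rb'))
C=np.array([onz(c,u/1.5,v/1.5,18) for u,v in [(299,36),(505,32),(490,350),(317,353)]]);print(C.round(),C.mean(0))
print(np.linalg.norm(C[0]-C[1]),np.linalg.norm(C[1]-C[2]))
d=C[0]-C[3]+C[1]-C[2];print('yaw of y axis',np.degrees(np.arctan2(d[1],d[0])))
print('nut',onz(c,409/1.5,63/1.5,110))
hsv=cv2.cvtColor(a,cv2.COLOR_RGB2HSV);m=(((hsv[...,0]<6)|(hsv[...,0]>172))&(hsv[...,1]>170)&(hsv[...,2]>60)).astype(np.uint8)
m[:220]=0;m[260:]=0;ys,xs=np.nonzero(m);print(len(xs),xs.min(),xs.max(),ys.min(),ys.max(),xs.mean(),ys.mean())
b=np.load('b.npy');cs=cal('side');h2=cv2.cvtColor(b,cv2.COLOR_RGB2HSV)
m2=(((h2[...,0]<6)|(h2[...,0]>172))&(h2[...,1]>150)).astype(np.uint8);m2[:160]=0;m2[215:]=0;m2[:,:265]=0;m2[:,300:]=0
y2,x2=np.nonzero(m2);print(len(x2),x2.min(),x2.max(),y2.min(),y2.max(),x2.mean())
# lever tip: top-of-lever in side and its top in wrist
top=y2.min();xt=x2[y2<=top+1].mean();print('tip tri',tri([ray(c,xs.mean(),ys.mean()),ray(cs,xt,top+1)]))
for z in (200,210,215,220):print(z,onz(c,xs.mean(),ys.mean(),z))
# nut by side too
print('nut tri',tri([ray(c,409/1.5,63/1.5),ray(cs,230+288/5,160+352/4.2)]))
E
python3 m.py
```

```text
[[ 395.  214.   18.]
 [ 588.  230.   18.]
 [ 622.  -98.   18.]
 [ 419. -114.   18.]] [505.75488267  57.98876298  18.        ]
193.53313529908988 328.9968096597278
yaw of y axis 94.99081028593748
nut [494.69668615 182.11769786 110.        ]
98 270 284 238 246 277.09183673469386 241.83673469387756
8 280 284 174 179 282.0
tip tri [509.2793931  -24.04547509 204.02675237]
200 [510.84906076 -26.29849503 200.        ]
210 [509.47780326 -21.16386312 210.        ]
215 [508.79217451 -18.59654716 215.        ]
220 [508.10654577 -16.02923121 220.        ]
nut tri [493.43009113 182.50709104 108.22738115]
```

Request:
{"method": "drive_tool", "body": {
  "moves": "24 4.4 33 0 0 0 100;24 4.4 33 0 0 0 100;24 4.4 33 0 0 0 100;24 4.4 33 0 0 0 100;24 4.4 33 0 0 0 100;23 4.3 32 0 0 0 100;0 0 0 0 0 -1.4 100;0 0 0 0 0 0 100"
}}

```text
time_s: 3.45
tcp_pos: [492.7, 182.8, 148.1]
ee_rot: [-3.137, 0.0, 1.662]
ft_force: [0.1, -0.4, -0.6]
finger_gap: 0.999
grasp_force: 0.0
```

```bash
python3 -c "
from h import *
s=r.state();print(s['time_s'],s['tcp_pos'],s['ee_rot'],s['joint_positions'][5])
c,a=snap('w2')
for z in(106,110,114): print(proj(c,[494.5,182.3,z])*1.5)
"
```

```text
3.45 [492.69710188 182.82306556 148.06068298] [-3.13659106e+00  4.87590566e-04  1.66167630e+00] 0.04873005843866006
[378.78410792 340.82897071]
[378.82461921 344.69565289]
[378.86679324 348.72103939]
```

View pics/w2.png

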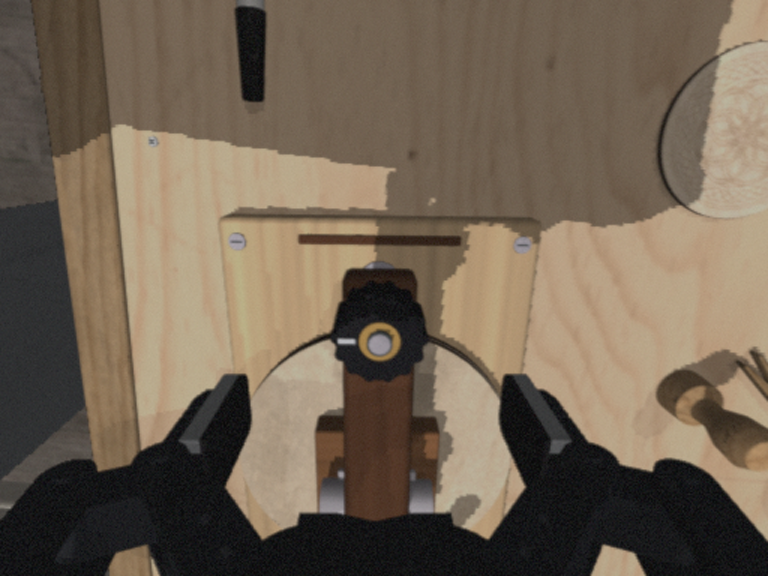

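The nut top is at (379,341), centred between the fingers to within about 2 mm, and its index mark points left. I'll descend and grip it.

Request:
{"method": "drive_tool", "body": {
  "moves": "0 1.8 20 0 0 0 100;0 0 20 0 0 0 100;0 0 16 0 0 0 100;0 0 0 0 0 0 30;0 0 0 0 0 0 30;0 0 0 0 0 0 30;0 0 0 0 0 0 30;0 0 0 0 0 0 30",
  "grip_force": 60
}}

```text
time_s: 4.17
tcp_pos: [494.6, 182.0, 96.9]
ee_rot: [-3.136, 0.001, 1.66]
ft_force: [-14.4, -3.3, 15.8]
finger_gap: 0.482
grasp_force: 58.7
```

Request:
{"method": "drive_tool", "body": {
  "moves": "0 0 -3 0 0 0 30;0 0 0.1 0 0 7 30;0 0 0.1 0 0 7 30;0 0 0.1 0 0 7 30;0 0 0.1 0 0 7 30;0 0 0.1 0 0 7 30;0 0 0 0 0 0 30"
}}

```text
time_s: 4.75
tcp_pos: [493.5, 182.1, 96.5]
ee_rot: [-3.137, 0.004, 1.045]
ft_force: [-7.1, -1.2, -2.7]
finger_gap: 0.473
grasp_force: 64.9
```

```bash
python3 -c "
from h import *
s=r.state();print(s['time_s'],s['tcp_pos'],s['ee_rot'],s['joint_positions'][5],s['ft_force'],s['torque'])"
```

```text
4.75 [493.52224777 182.13650435  96.45512676] [-3.13665767  0.00393196  1.04548908] 0.6632156145055749 [-7.11064086 -1.19688704 -2.74202308] [-0.16130495  1.16170931 -0.04378922]
```

Request:
{"method": "drive_tool", "body": {
  "moves": "0 0 0.2 0 0 7 30;0 0 0.2 0 0 7 30;0 0 0.2 0 0 7 30;0 0 0.2 0 0 7 30;0 0 0.2 0 0 7 30;0 0 0.2 0 0 7 30;0 0 0.2 0 0 7 30"
}}

```text
time_s: 5.33
tcp_pos: [493.0, 183.1, 95.3]
ee_rot: [-3.139, 0.007, 0.189]
ft_force: [-10.4, 3.8, 1.0]
finger_gap: 0.471
grasp_force: 65.3
```

Request:
{"method": "drive_tool", "body": {
  "moves": "0 0 0.2 0 0 7 30;0 0 0.2 0 0 7 30;0 0 0.2 0 0 7 30;0 0 0.2 0 0 7 30;0 0 0.2 0 0 7 30;0 0 0.2 0 0 7 30;0 0 0 0 0 0 30"
}}

```text
time_s: 5.92
tcp_pos: [493.2, 183.9, 94.4]
ee_rot: [3.141, 0.007, -0.543]
ft_force: [-9.8, 5.7, 1.1]
finger_gap: 0.479
grasp_force: 65.2
```

```bash
python3 -c "
from h import *
s=r.state();print(s['time_s'],s['tcp_pos'],s['ee_rot'],s['joint_positions'][5],s['ft_force'],s['torque'])"
```

```text
5.9167 [493.21860127 183.92466225  94.41508423] [ 3.14064799  0.00723382 -0.54338019] 2.2514336684157152 [-9.82419204  5.65199075  1.13630425] [ 1.20150832  1.70644891 -0.04074295]
```

Request:
{"method": "drive_tool", "body": {
  "moves": "0 0 0 0 0 0 100;0 0 0 0 0 0 100;0 0 0 0 0 0 100;0 0 0 0 0 0 100;0 0 -35 0 0 0 100;0 0 -35 0 0 0 100;0 0 -35 0 0 0 100;0 0 0 0 0 -7 100;0 0 0 0 0 -7 0;0 0 0 0 0 -7 0"
}}

```text
time_s: 6.75
tcp_pos: [497.1, 182.3, 201.1]
ee_rot: [-3.141, -0.003, -0.167]
ft_force: [-0.5, 0.0, 0.2]
finger_gap: 0.749
grasp_force: 0.0
```

Request:
{"method": "drive_tool", "body": {
  "moves": "0 0 0 0 0 -7 0;0 0 0 0 0 -7 0;0 0 0 0 0 -7 0;0 0 0 0 0 -7 0;0 0 0 0 0 -7 0;0 0 0 0 0 -7 0;0 0 0 0 0 -7 0;0 0 0 0 0 -7 0;0 0 0 0 0 -7 0;0 0 0 0 0 -7 0"
}}

```text
time_s: 7.58
tcp_pos: [496.6, 182.2, 199.9]
ee_rot: [3.14, -0.001, 1.055]
ft_force: [-0.4, 0.1, 0.2]
finger_gap: -0.001
grasp_force: 0.0
```

Request:
{"method": "drive_tool", "body": {
  "moves": "0 0 0 0 0 -7 0;0 0 0 0 0 -7 0;0 0 0 0 0 -7 0;0 0 0 0 0 -7 0;0 0 0 0 0 -7 0;0 0 0 0 0 0 0;0 0 0 0 0 0 0"
}}

```text
time_s: 8.17
tcp_pos: [496.4, 182.3, 199.7]
ee_rot: [3.141, 0.0, 1.657]
ft_force: [-0.1, 0.0, 0.1]
finger_gap: -0.0
grasp_force: 0.0
```

```bash
python3 -c "
from h import *
s=r.state();print(s['time_s'],s['tcp_pos'],s['ee_rot'],s['ft_force'],s['finger_gap'])
c,a=snap('w3')
print([ (proj(c,p)*1.5).round() for p in ([494,183,106],[515.7,-66,108.5])])
"
```

```text
8.1667 [496.41077853 182.30078196 199.65754654] [3.14067529e+00 6.56261743e-05 1.65673342e+00] [-0.13673956  0.03166638  0.09776498] -0.00016679276923964645
[array([370., 299.]), array([371., 623.])]
```

View pics/w3.png

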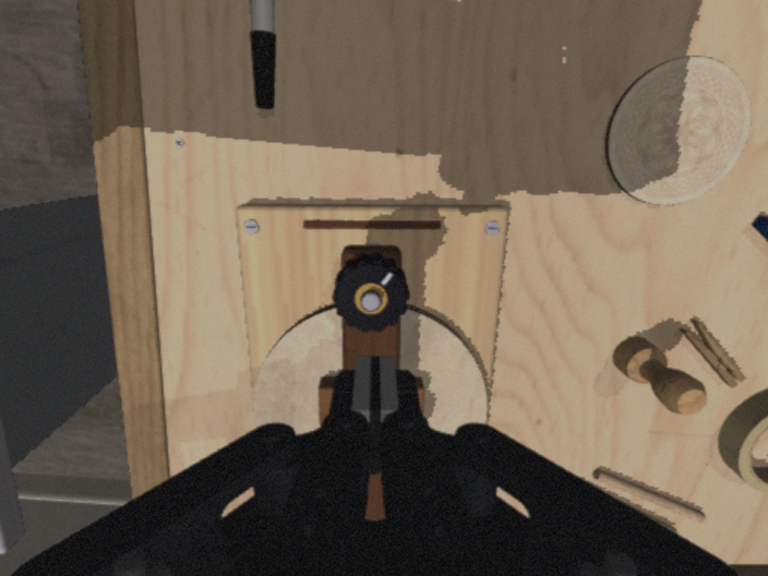

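The index mark has moved clockwise from pointing left to pointing up-right at (387,280), so the nut turned about 126° without slipping. I'll go to the lever with the fingers shut.

Request:
{"method": "drive_tool", "body": {
  "moves": "-32 -0.5 0 0 0 0 0;-32 -0.5 0 0 0 0 0;-32 -0.5 0 0 0 0 0;-32 -0.5 0 0 0 0 0;-26 -0.4 0 0 0 0 0;0 0 0 0 0 0 0;-6 0 0 0 0 0 0;-6 0 0 0 0 0 0;-6 0 0 0 0 0 0"
}}

```text
time_s: 8.97
tcp_pos: [509.0, 11.1, 199.2]
ee_rot: [3.142, -0.0, 1.66]
ft_force: [0.3, 0.7, -0.5]
finger_gap: -0.004
grasp_force: 0.0
```

```bash
cat >> h.py <<'E'
NUT=np.array([494.2,183.0]);ES=np.array([-.087,.9962]);PIN=NUT-250*ES
def lev():
    s=r.state();p=s['tcp_pos'];F=s['ft_force'];w=p[:2]-PIN
    S=w@ES;lat=w@np.array([.9962,.087]);Z=p[2]-108.5
    cs,cz=S-11,Z-8; rad=np.hypot(cs,cz)
    # corner at distance 8 along n from the lever axis
    ang=0.48+np.arctan2(-cs,cz)+np.arcsin(8/rad);L=np.sqrt(rad**2-64)
    Fs=F[:2]@ES;Fz=F[2];phi=ang-.48
    M=cs*Fz-cz*Fs  # moment about pin
    print(f"t {s['time_s']:.2f} S {S:.1f} Z {Z:.1f} lat {lat:.1f} corner {cs:.1f} {cz:.1f} ang {ang:.3f} L {L:.1f} Fs {Fs:.1f} Fz {Fz:.1f} M/85 {M/85:.2f} Fn {Fs*np.cos(phi)+Fz*np.sin(phi):.2f}")
E
python3 -c "
from h import *
lev()"
```

```text
t 8.97 S 77.4 Z 90.7 lat -0.2 corner 66.4 82.7 ang -0.121 L 105.8 Fs 0.6 Fz -0.5 M/85 -0.99 Fn 0.79
```

Request:
{"method": "drive_tool", "body": {
  "moves": "-7 0 0 0 0 0 0;-7 0 0 0 0 0 0;-7 0 0 0 0 0 0;-7 0 0 0 0 0 0;-7 0 0 0 0 0 0;-7 0 0 0 0 0 0"
}}

```text
time_s: 9.47
tcp_pos: [512.9, -31.5, 199.3]
ee_rot: [3.141, -0.0, 1.66]
ft_force: [-0.7, 2.1, 2.5]
finger_gap: -0.002
grasp_force: 0.6
```

```bash
python3 -c "
from h import *
lev()"
```

```text
t 9.47 S 34.7 Z 90.8 lat -0.1 corner 23.7 82.8 ang 0.294 L 85.8 Fs 2.2 Fz 2.5 M/85 -1.45 Fn 1.70
```

Request:
{"method": "drive_tool", "body": {
  "moves": "-6 0 0 0 0 0 0;-6 0 0 0 0 0 0;-6 0 0 0 0 0 0;-6 0 0 0 0 0 0;-6 0 0 0 0 0 0"
}}

```text
time_s: 9.88
tcp_pos: [515.3, -61.2, 199.1]
ee_rot: [-3.141, -0.0, 1.66]
ft_force: [0.1, 3.1, -0.4]
finger_gap: 0.004
grasp_force: 1.0
```

```bash
python3 -c "
from h import *
lev()"
```

```text
t 9.88 S 4.8 Z 90.6 lat -0.2 corner -6.2 82.6 ang 0.651 L 82.4 Fs 3.1 Fz -0.4 M/85 -2.98 Fn 2.99
```

Request:
{"method": "drive_tool", "body": {
  "moves": "-5 0 0 0 0 0 0;-5 0 0 0 0 0 0;-5 0 0.5 0 0 0 0;-5 0 0.5 0 0 0 0"
}}

```text
time_s: 10.22
tcp_pos: [516.4, -77.7, 196.8]
ee_rot: [-3.14, -0.009, 1.66]
ft_force: [1.2, 16.9, -1.6]
finger_gap: -0.0
grasp_force: 7.8
```

```bash
python3 -c "
from h import *
lev()"
```

```text
t 10.22 S -11.6 Z 88.3 lat -0.6 corner -22.6 80.3 ang 0.851 L 83.0 Fs 16.8 Fz -1.6 M/85 -15.41 Fn 15.05
```

Request:
{"method": "drive_tool", "body": {
  "moves": "1 0 0 0 0 0 0;0 0 0 0 0 0 0"
}}

```text
time_s: 10.38
tcp_pos: [516.4, -77.6, 196.7]
ee_rot: [-3.14, -0.006, 1.66]
ft_force: [1.6, 8.7, -1.4]
finger_gap: 0.002
grasp_force: 3.9
```

```bash
python3 -c "
from h import *
lev();print(r.state()['ft_force'],r.state()['torque'])"
```

```text
t 10.38 S -11.5 Z 88.2 lat -0.6 corner -22.5 80.2 ang 0.850 L 82.9 Fs 8.6 Fz -1.4 M/85 -7.73 Fn 7.50
[ 1.58123612  8.73492608 -1.35242054] [ 1.64052049 -0.12056206  0.04901623]
```

Request:
{"method": "drive_tool", "body": {
  "moves": "-2 0 0.7 0 0 0 0;-1 0 0.3 0 0 0 0;-1 0 0.3 0 0 0 0"
}}

```text
time_s: 10.63
tcp_pos: [517.0, -82.1, 196.2]
ee_rot: [-3.14, -0.004, 1.66]
ft_force: [0.1, 8.2, 0.2]
finger_gap: -0.001
grasp_force: 3.9
```

```bash
python3 -c "
from h import *
lev()"
```

```text
t 10.63 S -16.1 Z 87.7 lat -0.3 corner -27.1 79.7 ang 0.903 L 83.8 Fs 8.2 Fz 0.2 M/85 -7.71 Fn 7.51
```

Request:
{"method": "drive_tool", "body": {
  "moves": "-2.3 0 0.8 0 0 0 0;-2.3 0 0.8 0 0 0 0;-2.3 0 1 0 0 0 0;-2.3 0 1 0 0 0 0;-1 0 0.4 0 0 0 0"
}}

```text
time_s: 11.05
tcp_pos: [518.2, -92.1, 192.8]
ee_rot: [-3.141, -0.005, 1.66]
ft_force: [-1.2, 11.0, 4.2]
finger_gap: 0.006
grasp_force: 5.3
```

```bash
python3 -c "
from h import *
lev()"
```

```text
t 11.05 S -26.2 Z 84.3 lat -0.0 corner -37.2 76.3 ang 1.028 L 84.5 Fs 11.0 Fz 4.2 M/85 -11.72 Fn 11.58
```

Request:
{"method": "drive_tool", "body": {
  "moves": "-2.3 0 1.2 0 0 0 0;-2.3 0 1.3 0 0 0 0;-2 0 1.2 0 0 0 0;-1.8 0 1.2 0 0 0 0;-1.4 0 1.2 0 0 0 0;-0.5 0 0.5 0 0 0 0;0 0 0 0 0 0 0;0 0 0 0 0 0 0"
}}

```text
time_s: 11.72
tcp_pos: [519.7, -102.7, 187.3]
ee_rot: [3.14, -0.004, 1.66]
ft_force: [-1.0, 9.2, 7.4]
finger_gap: 0.001
grasp_force: 5.9
```

```bash
python3 -c "
from h import *
lev()"
```

```text
t 11.72 S -36.8 Z 78.8 lat 0.6 corner -47.8 70.8 ang 1.167 L 85.1 Fs 9.2 Fz 7.4 M/85 -11.88 Fn 11.86
```

Request:
{"method": "drive_tool", "body": {
  "moves": "-1.3 0 1 0 0 0 0;-1.2 0 1 0 0 0 0;0 0 0 0 0 0 0;0 0 0 0 0 0 0;0 0 0 0 0 0 0"
}}

```text
time_s: 12.13
tcp_pos: [520.0, -105.3, 185.6]
ee_rot: [3.14, -0.003, 1.66]
ft_force: [-1.1, 10.2, 7.3]
finger_gap: -0.001
grasp_force: 6.1
```

```bash
python3 -c "
from h import *
lev()"
```

```text
t 12.13 S -39.4 Z 77.1 lat 0.7 corner -50.4 69.1 ang 1.204 L 85.2 Fs 10.2 Fz 7.3 M/85 -12.68 Fn 12.53
```

Request:
{"method": "drive_tool", "body": {
  "moves": "0 0 0 0 0 0 0;0 0 0 0 0 0 0"
}}

```text
time_s: 12.3
tcp_pos: [520.1, -105.3, 185.6]
ee_rot: [3.14, -0.003, 1.66]
ft_force: [-1.4, 8.9, 7.9]
finger_gap: 0.002
grasp_force: 6.2
```

```bash
python3 -c "
from h import *
lev()"
```

```text
t 12.30 S -39.4 Z 77.1 lat 0.7 corner -50.4 69.1 ang 1.204 L 85.2 Fs 9.0 Fz 7.9 M/85 -11.95 Fn 11.92
```

At 1.2 rad the lever holds about 12.2 N, which is roughly 1.25 mm too tight, so the nut must come back about 55°. I'll ease the lever off and return to the nut.

Request:
{"method": "drive_tool", "body": {
  "moves": "4 0 -2.5 0 0 0 0;4 0 -2 0 0 0 0;4 0 -2 0 0 0 0;4 0 -2 0 0 0 0;4 0 -1.5 0 0 0 0;4 0 -1 0 0 0 0;4 0 -1 0 0 0 0;4 0 0 0 0 0 0;15 0 0 0 0 0 0;30 0 0 0 0 0 0"
}}

```text
time_s: 13.13
tcp_pos: [512.8, -31.7, 196.1]
ee_rot: [-3.142, 0.002, 1.657]
ft_force: [0.8, 0.6, -0.7]
finger_gap: -0.001
grasp_force: 0.0
```

Request:
{"method": "drive_tool", "body": {
  "moves": "35 0 0 0 0 0 0;35 0 0 0 0 0 100;35 0 0 0 0 0 100;35 0 0 0 0 0 100;35 0 0 0 0 0 100;35 0 0 0 0 0 100;0 0 0 0 0 0 100;0 0 0 0 0 0 100"
}}

```text
time_s: 13.8
tcp_pos: [493.5, 180.1, 195.6]
ee_rot: [-3.141, 0.002, 1.663]
ft_force: [-0.4, -1.5, 0.5]
finger_gap: 0.977
grasp_force: 0.0
```

```bash
python3 -c "
from h import *
lev();s=r.state();print(s['tcp_pos'],s['ee_rot'],s['finger_gap'])
c,a=snap('w4')"
```

```text
t 13.80 S 247.1 Z 87.1 lat -1.0 corner 236.1 79.1 ang -0.735 L 248.9 Fs -1.4 Fz 0.5 M/85 2.58 Fn -0.92
[493.45764076 180.06030073 195.64100992] [-3.14098018e+00  1.50058186e-03  1.66340730e+00] 0.9769857942292363
```

View pics/w4.png

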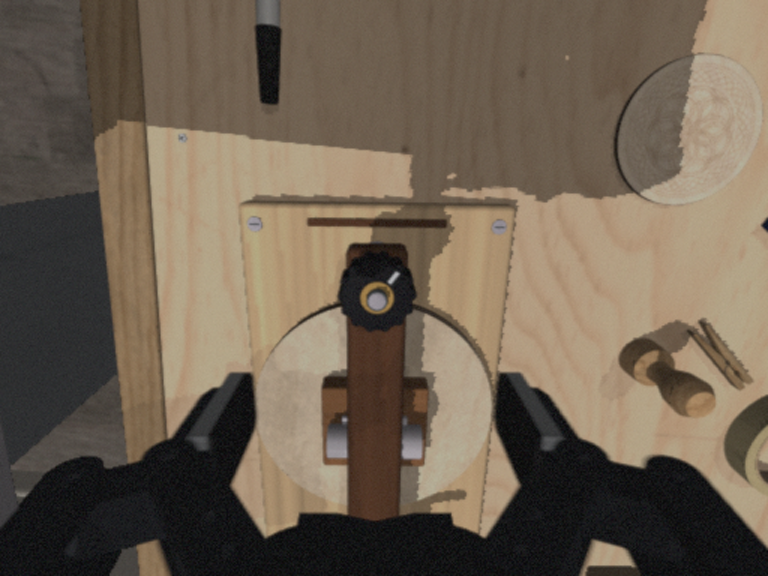

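The mark is unchanged at (394,277). I'll grip again and turn the nut back 55°.

Request:
{"method": "drive_tool", "body": {
  "moves": "2.9 1 25 0 0 0 100;0 0 25 0 0 0 100;0 0 25 0 0 0 100;0 0 23 0 0 0 100;0 0 0 0 0 0 30;0 0 0 0 0 0 30;0 0 0 0 0 0 30;0 0 0 0 0 0 30;0 0 0 0 0 0 30"
}}

```text
time_s: 14.6
tcp_pos: [494.6, 181.6, 100.6]
ee_rot: [-3.14, 0.001, 1.66]
ft_force: [-8.4, -3.6, 8.6]
finger_gap: 0.476
grasp_force: 59.8
```

Request:
{"method": "drive_tool", "body": {
  "moves": "0 0 -0.2 0 0 -7 30;0 0 -0.2 0 0 -7 30;0 0 -0.1 0 0 -7 30;0 0 -0.2 0 0 -7 30;0 0 -0.1 0 0 -7 30;0 0 -0.2 0 0 -7 30;0 0 -0.1 0 0 -7 30;0 0 -0.2 0 0 -6 30;0 0 0 0 0 0 30;0 0 0 0 0 0 30"
}}

```text
time_s: 15.43
tcp_pos: [495.8, 182.5, 101.8]
ee_rot: [3.139, 0.002, 2.618]
ft_force: [-4.4, 1.2, 6.5]
finger_gap: 0.475
grasp_force: 60.7
```

Request:
{"method": "drive_tool", "body": {
  "moves": "0 0 0 0 0 0 100;0 0 0 0 0 0 100;0 0 0 0 0 0 100;0 0 0 0 0 0 100;0 0 -33 0 0 0 100;0 0 -33 0 0 0 100;0 0 -33 0 0 0 100;0 0 0 0 0 7 100;0 0 0 0 0 7 0;0 0 0 0 0 7 0"
}}

```text
time_s: 16.27
tcp_pos: [495.2, 182.2, 199.6]
ee_rot: [3.14, 0.001, 2.247]
ft_force: [-0.2, -0.7, 0.2]
finger_gap: 0.753
grasp_force: 0.0
```

Request:
{"method": "drive_tool", "body": {
  "moves": "0 0 0 0 0 7 0;0 0 0 0 0 7 0;0 0 0 0 0 7 0;0 0 0 0 0 7 0;0 0 0 0 0 6 0;-32 0 0 0 0 0 0;-32 0 0 0 0 0 0;-32 0 0 0 0 0 0;-32 0 0 0 0 0 0;-26 0 0 0 0 0 0"
}}

```text
time_s: 17.1
tcp_pos: [508.5, 26.8, 198.7]
ee_rot: [3.141, 0.001, 1.659]
ft_force: [0.1, 0.8, -0.2]
finger_gap: 0.004
grasp_force: 0.0
```

```bash
python3 -c "
from h import *
lev();s=r.state();print(s['tcp_pos'],s['ee_rot'],s['finger_gap'])
b=r.read_camera('side');np.save('b2.npy',b)
h2=cv2.cvtColor(b,cv2.COLOR_RGB2HSV)
m=(((h2[...,0]<6)|(h2[...,0]>172))&(h2[...,1]>130));m[:140]=0;m[215:]=0;m[:,:255]=0;m[:,300:]=0
y,x=np.nonzero(m);print(len(x),x.min(),x.max(),y.min(),y.max())
c=cal('side')
for ph in(-.48,-.2,0,.2,.4): 
  q=[]
  for L in(30,110):
    S=-L*np.sin(ph)+3*np.cos(ph);Z=108.5+L*np.cos(ph)+3*np.sin(ph);w=PIN+S*ES;q.append(proj(c,[*w,Z]).round(1))
  print(ph,q)"
```

```text
t 17.10 S 93.2 Z 90.2 lat 0.6 corner 82.2 82.2 ang -0.236 L 116.0 Fs 0.8 Fz -0.2 M/85 -0.98 Fn 0.74
[508.4585134   26.83683327 198.70122935] [3.14119884e+00 6.09676138e-04 1.65885562e+00] 0.004314403507825009
7 255 283 167 170
-0.48 [array([279.7, 192.9]), array([281.4, 176.3])]
-0.2 [array([279.5, 190.7]), array([280.7, 168.8])]
0 [array([279.4, 189.5]), array([280.2, 165.1])]
0.2 [array([279.2, 188.6]), array([279.6, 162.8])]
0.4 [array([279.1, 188.2]), array([279. , 162.1])]
```

Request:
{"method": "drive_tool", "body": {
  "moves": "-8 0 0 0 0 0 0;-8 0 0 0 0 0 0;-8 0 0 0 0 0 0;-8 0 0 0 0 0 0;-8 0 0 0 0 0 0;-8 0 0 0 0 0 0;-8 0 0 0 0 0 0;-8 0 0 0 0 0 0;-6 0 0 0 0 0 0;-6 0 0 0 0 0 0"
}}

```text
time_s: 17.98
tcp_pos: [515.2, -47.6, 198.6]
ee_rot: [-3.142, -0.0, 1.66]
ft_force: [0.8, 0.7, 0.2]
finger_gap: -0.005
grasp_force: 0.0
```

Request:
{"method": "drive_tool", "body": {
  "moves": "-5 0 0 0 0 0 0;-4 0 0 0 0 0 0;-4 0 0.3 0 0 0 0;-3 0 0.5 0 0 0 0;-3 0 0.6 0 0 0 0;-2.5 0 0.7 0 0 0 0"
}}

```text
time_s: 18.48
tcp_pos: [517.2, -68.3, 196.6]
ee_rot: [3.141, -0.0, 1.66]
ft_force: [0.1, 0.9, 1.2]
finger_gap: -0.002
grasp_force: 0.7
```

```bash
python3 -c "
from h import *
lev()"
```

```text
t 18.48 S -2.4 Z 88.1 lat 1.0 corner -13.4 80.1 ang 0.744 L 80.8 Fs 0.9 Fz 1.2 M/85 -1.06 Fn 1.20
```

Request:
{"method": "drive_tool", "body": {
  "moves": "-2.5 0 0 0 0 0 0;-2.5 0 0 0 0 0 0;-2.5 0 0.2 0 0 0 0;-2.5 0 0.4 0 0 0 0;-2.5 0 0.6 0 0 0 0;-2.5 0 0.7 0 0 0 0;-2.5 0 0.8 0 0 0 0"
}}

```text
time_s: 19.07
tcp_pos: [518.3, -83.8, 193.3]
ee_rot: [-3.141, -0.005, 1.66]
ft_force: [-0.8, 10.6, 1.3]
finger_gap: 0.002
grasp_force: 5.5
```

```bash
python3 -c "
from h import *
lev()"
```

```text
t 19.07 S -17.8 Z 84.8 lat 0.8 corner -28.8 76.8 ang 0.937 L 81.7 Fs 10.6 Fz 1.3 M/85 -10.06 Fn 10.12
```

Request:
{"method": "drive_tool", "body": {
  "moves": "-2.5 0 1 0 0 0 0;-2.5 0 1 0 0 0 0;-2.5 0 1.2 0 0 0 0;-2.5 0 1.3 0 0 0 0;-2.5 0 1.4 0 0 0 0;-2 0 1.2 0 0 0 0;0 0 0 0 0 0 0;0 0 0 0 0 0 0"
}}

```text
time_s: 19.73
tcp_pos: [519.6, -96.6, 187.6]
ee_rot: [-3.141, -0.008, 1.66]
ft_force: [-4.4, 17.0, 9.8]
finger_gap: 0.001
grasp_force: 9.9
```

```bash
python3 -c "
from h import *
lev()"
```

```text
t 19.73 S -30.8 Z 79.1 lat 1.0 corner -41.8 71.1 ang 1.108 L 82.1 Fs 17.4 Fz 9.8 M/85 -19.33 Fn 19.80
```

Request:
{"method": "drive_tool", "body": {
  "moves": "0.5 0 0 0 0 0 0;0 0 0 0 0 0 0"
}}

```text
time_s: 19.9
tcp_pos: [519.6, -96.4, 187.6]
ee_rot: [-3.141, -0.007, 1.661]
ft_force: [-4.6, 15.5, 8.8]
finger_gap: 0.004
grasp_force: 9.1
```

```bash
python3 -c "
from h import *
lev();print(r.state()['torque'])
c,a=snap('w5')"
```

```text
t 19.90 S -30.6 Z 79.1 lat 1.0 corner -41.6 71.1 ang 1.106 L 82.0 Fs 15.8 Fz 8.8 M/85 -17.57 Fn 18.01
[ 2.55772732e+00  7.47652849e-01 -1.84128696e-03]
```

View pics/w5.png

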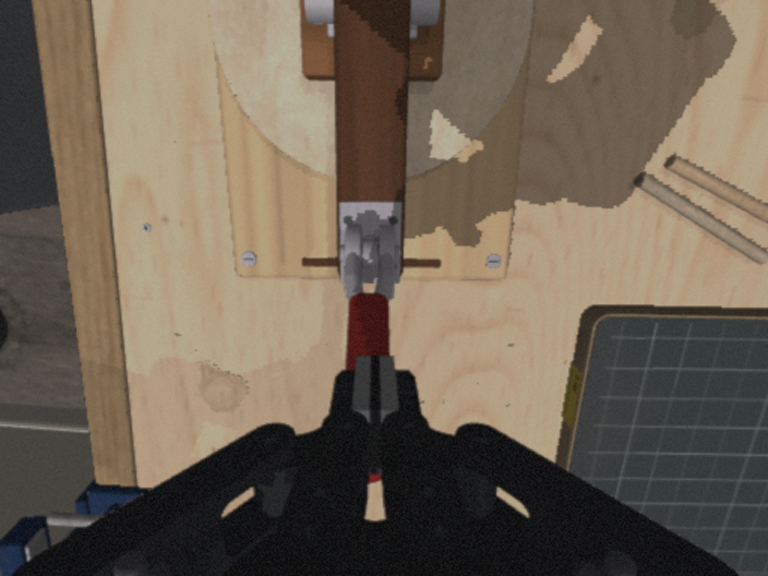

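The wrist view shows the finger on the red handle at (370,370), with the fork and cam centred and nothing jammed. The force has still risen, so I'll compare the nut mark in the side views before and after the turns.

```bash
python3 -c "
from h import *
b3=r.read_camera('side')
q=[cv2.resize(x[195:275,255:320][:,:,::-1],None,fx=6,fy=6,interpolation=cv2.INTER_CUBIC) for x in (np.load('b.npy'),b3)]
cv2.imwrite('pics/n.png',np.hstack(q));lev()"
```

```text
t 20.00 S -30.6 Z 79.2 lat 1.0 corner -41.6 71.2 ang 1.106 L 82.0 Fs 16.3 Fz 9.8 M/85 -18.45 Fn 18.95
```

View pics/n.png

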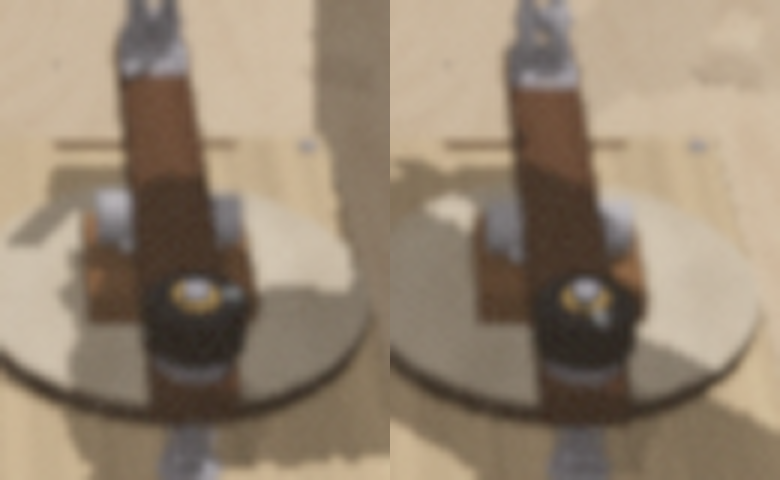

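The mark now sits net about 70° clockwise of the start, as intended, so the nut is right. The lever had stayed part-way, so I'll open it fully from its far side before feeling again.

Request:
{"method": "drive_tool", "body": {
  "moves": "4 0 -2 0 0 0 0;4 0 -2 0 0 0 0;4 0 -2 0 0 0 0;4 0 -2 0 0 0 0"
}}

```text
time_s: 20.33
tcp_pos: [518.5, -83.9, 194.9]
ee_rot: [3.141, 0.001, 1.66]
ft_force: [0.3, 1.1, -0.4]
finger_gap: 0.001
grasp_force: 0.0
```

```bash
python3 -c "
from h import *
lev()"
```

```text
t 20.33 S -18.0 Z 86.4 lat 1.0 corner -29.0 78.4 ang 0.930 L 83.2 Fs 1.1 Fz -0.4 M/85 -0.88 Fn 0.82
```

Request:
{"method": "drive_tool", "body": {
  "moves": "4 0 -1 0 0 0 0;4 0 0 0 0 0 0;4 0 0 0 0 0 0"
}}

```text
time_s: 20.58
tcp_pos: [517.4, -71.6, 195.7]
ee_rot: [3.141, 0.0, 1.66]
ft_force: [0.7, -0.3, 0.4]
finger_gap: 0.001
grasp_force: 0.0
```

```bash
python3 -c "
from h import *
lev()"
```

```text
t 20.58 S -5.6 Z 87.2 lat 1.0 corner -16.6 79.2 ang 0.786 L 80.6 Fs -0.4 Fz 0.4 M/85 0.27 Fn -0.24
```

Request:
{"method": "drive_tool", "body": {
  "moves": "10 0 0 0 0 0 0;0 0 -20 0 0 0 0;0 0 -20 0 0 0 0;-35 0 0 0 0 0 0;-35 0 0 0 0 0 0;-30 0 0 0 0 0 0;0 0 25 0 0 0 0;0 0 23 0 0 0 0;0 0 0 0 0 0 0"
}}

```text
time_s: 21.33
tcp_pos: [522.6, -160.0, 182.6]
ee_rot: [-3.134, -0.005, 1.659]
ft_force: [-0.5, 0.5, -1.6]
finger_gap: 0.002
grasp_force: 0.0
```

Request:
{"method": "drive_tool", "body": {
  "moves": "7 0 0 0 0 0 0;7 0 0 0 0 0 0;7 0 0 0 0 0 0;7 0 0 0 0 0 0;7 0 0 0 0 0 0"
}}

```text
time_s: 21.75
tcp_pos: [522.9, -125.5, 189.1]
ee_rot: [3.14, 0.001, 1.661]
ft_force: [0.7, -0.2, 0.0]
finger_gap: -0.003
grasp_force: 0.0
```

```bash
python3 -c "
from h import *
lev()"
```

```text
t 21.75 S -59.9 Z 80.6 lat 1.7 corner -70.9 72.6 ang 1.332 L 101.1 Fs -0.2 Fz 0.0 M/85 0.19 Fn -0.14
```

Request:
{"method": "drive_tool", "body": {
  "moves": "7 0 0 0 0 0 0;7 0 0 0 0 0 0;7 0 0 0 0 0 0;7 0 0 0 0 0 0"
}}

```text
time_s: 22.08
tcp_pos: [520.0, -98.1, 188.0]
ee_rot: [3.141, 0.001, 1.66]
ft_force: [0.7, -1.1, 0.1]
finger_gap: 0.006
grasp_force: 0.7
```

Request:
{"method": "drive_tool", "body": {
  "moves": "7 0 0 0 0 0 0;7 0 0 0 0 0 0;7 0 0 0 0 0 0;7 0 0 0 0 0 0"
}}

```text
time_s: 22.42
tcp_pos: [517.3, -70.2, 187.6]
ee_rot: [3.142, 0.0, 1.66]
ft_force: [1.2, -2.3, -0.5]
finger_gap: -0.004
grasp_force: 0.9
```

Request:
{"method": "drive_tool", "body": {
  "moves": "7 0 0 0 0 0 0;6 0 0 0 0 0 0;6 0 0 0 0 0 0;4 0 0 0 0 0 0;3 0 0 0 0 0 0"
}}

```text
time_s: 22.83
tcp_pos: [514.9, -44.3, 187.6]
ee_rot: [-3.141, -0.0, 1.66]
ft_force: [0.1, -1.0, -0.6]
finger_gap: -0.003
grasp_force: 0.5
```

```bash
python3 -c "
from h import *
lev()"
```

```text
t 22.83 S 21.8 Z 79.1 lat 0.8 corner 10.8 71.1 ang 0.441 L 71.5 Fs -1.0 Fz -0.6 M/85 0.74 Fn -0.95
```

Request:
{"method": "drive_tool", "body": {
  "moves": "-6 0 0 0 0 0 0;0 0 -25 0 0 0 0;0 0 -25 0 0 0 0;37 -0.4 0 0 0 0 0;37 -0.4 0 0 0 0 0;0 0 19 0 0 0 0;0 0 19 0 0 0 0;0 0 0 0 0 0 0"
}}

```text
time_s: 23.5
tcp_pos: [505.9, 23.5, 196.2]
ee_rot: [-3.135, -0.002, 1.661]
ft_force: [-0.5, 0.2, -0.7]
finger_gap: -0.002
grasp_force: 0.0
```

```bash
python3 -c "
from h import *
lev()"
```

```text
t 23.50 S 90.1 Z 87.7 lat -2.2 corner 79.1 79.7 ang -0.231 L 112.0 Fs 0.2 Fz -0.7 M/85 -0.88 Fn 0.64
```

Request:
{"method": "drive_tool", "body": {
  "moves": "-8 1 -1 0 0 0 0;-8 1 -1 0 0 0 0;-7 0 0 0 0 0 0;-7 0 0 0 0 0 0;-7 0 0 0 0 0 0;-7 0 0 0 0 0 0;-7 0 0 0 0 0 0;-7 0 0 0 0 0 0;-7 0 0 0 0 0 0;-7 0 0 0 0 0 0"
}}

```text
time_s: 24.33
tcp_pos: [516.5, -49.4, 201.6]
ee_rot: [-3.141, -0.0, 1.66]
ft_force: [-0.0, 0.2, 1.1]
finger_gap: 0.004
grasp_force: 0.8
```

Request:
{"method": "drive_tool", "body": {
  "moves": "-5 0 0 0 0 0 0;-4 0 0 0 0 0 0;-4 0 0 0 0 0 0;-3 0 0.2 0 0 0 0"
}}

```text
time_s: 24.67
tcp_pos: [517.8, -64.9, 201.2]
ee_rot: [-3.141, -0.0, 1.66]
ft_force: [0.5, 0.7, -0.4]
finger_gap: -0.001
grasp_force: 0.5
```

```bash
python3 -c "
from h import *
lev()"
```

```text
t 24.67 S 0.9 Z 92.7 lat 1.9 corner -10.1 84.7 ang 0.692 L 84.9 Fs 0.6 Fz -0.4 M/85 -0.59 Fn 0.54
```

Request:
{"method": "drive_tool", "body": {
  "moves": "-2 0 0.3 0 0 0 0;-2 0 0.3 0 0 0 0;-2 0 0.4 0 0 0 0;-2 0 0.5 0 0 0 0;-2 0 0.6 0 0 0 0;-2 0 0.7 0 0 0 0;-2 0 0.8 0 0 0 0"
}}

```text
time_s: 25.25
tcp_pos: [519.3, -78.5, 198.3]
ee_rot: [3.142, -0.001, 1.66]
ft_force: [-3.6, 4.1, 4.6]
finger_gap: -0.002
grasp_force: 2.9
```

```bash
python3 -c "
from h import *
lev()"
```

```text
t 25.25 S -12.6 Z 89.8 lat 2.2 corner -23.6 81.8 ang 0.855 L 84.8 Fs 4.4 Fz 4.6 M/85 -5.49 Fn 5.75
```

Request:
{"method": "drive_tool", "body": {
  "moves": "-2 0 0.9 0 0 0 0;-2 0 0.9 0 0 0 0;-2 0 0.9 0 0 0 0;-2 0 1 0 0 0 0;-2 0 1.1 0 0 0 0"
}}

```text
time_s: 25.67
tcp_pos: [520.4, -87.9, 195.1]
ee_rot: [3.141, -0.002, 1.66]
ft_force: [-7.2, 8.4, 14.6]
finger_gap: 0.001
grasp_force: 7.4
```

```bash
python3 -c "
from h import *
lev()"
```

```text
t 25.67 S -22.1 Z 86.6 lat 2.6 corner -33.1 78.6 ang 0.973 L 84.9 Fs 9.0 Fz 14.6 M/85 -13.98 Fn 14.80
```

Request:
{"method": "drive_tool", "body": {
  "moves": "0 0 -1 0 0 0 0;0 0 -1 0 0 0 0;0 0 0 0 0 0 0"
}}

```text
time_s: 25.92
tcp_pos: [520.0, -87.7, 195.4]
ee_rot: [-3.141, -0.002, 1.66]
ft_force: [-2.9, 6.0, 4.9]
finger_gap: 0.001
grasp_force: 3.9
```

```bash
python3 -c "
from h import *
lev();s=r.state();F=s['ft_force'];T=s['torque'];print(F,T,s['ee_rot'])
# line of action: point closest, at given rx=0 plane
p=np.cross(F,T)/(F@F);print('nearest pt mm',p*1000,'dir',F/np.linalg.norm(F),'pitch',F@T/(F@F)*1000)
b=r.read_camera('side')
a=b[150:215,255:310];cv2.imwrite('pics/s3.png',cv2.resize(a[:,:,::-1],None,fx=9,fy=9,interpolation=cv2.INTER_CUBIC))"
```

```text
t 25.92 S -21.9 Z 86.9 lat 2.1 corner -32.9 78.9 ang 0.969 L 85.1 Fs 6.2 Fz 4.9 M/85 -7.68 Fn 7.80
[-2.94650501  5.99468557  4.90932577] [ 1.02343781  0.47276444 -0.04484542] [-3.14141902e+00 -2.09806724e-03  1.66027078e+00]
nearest pt mm [ -37.68630575   71.19148693 -109.54935419] dir [-0.3554404   0.72314604  0.5922178 ] pitch -5.8447817288952715
```

View pics/s3.png

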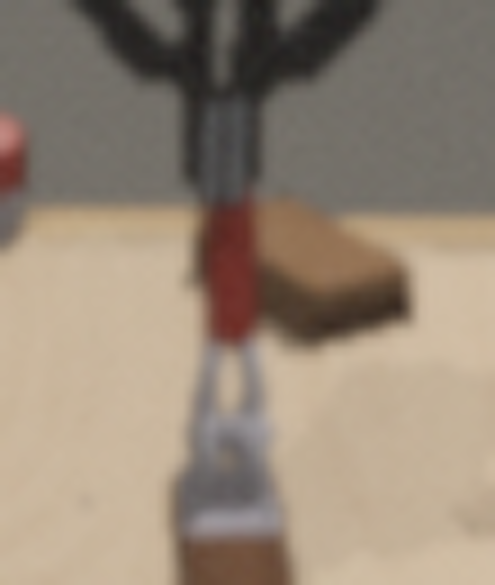

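The side view shows the finger centred on the red handle at (228,200). Relaxing the tool slightly dropped the reading to 7.7 N without moving the lever, so pressing along the handle and sideways drag had inflated it. I'll continue slowly along the true arc.

Request:
{"method": "drive_tool", "body": {
  "moves": "-1.7 -0.4 0.9 0 0 0 0;-1.7 -0.4 0.9 0 0 0 0;-1.7 -0.4 1 0 0 0 0;-1.6 -0.4 1 0 0 0 0;0 -0.4 0 0 0 0 0"
}}

```text
time_s: 26.38
tcp_pos: [519.9, -95.2, 192.1]
ee_rot: [3.138, -0.001, 1.66]
ft_force: [2.7, 4.8, 2.3]
finger_gap: 0.002
grasp_force: 3.0
```

```bash
python3 -c "
from h import *
lev();print(r.state()['ft_force'])"
```

```text
t 26.38 S -29.4 Z 83.6 lat 1.4 corner -40.4 75.6 ang 1.064 L 85.4 Fs 4.6 Fz 2.3 M/85 -5.18 Fn 5.10
[2.66122689 4.8471556  2.28651236]
```

Request:
{"method": "drive_tool", "body": {
  "moves": "-1.6 0 1.1 0 0 0 0;-1.6 0 1.2 0 0 0 0;-1.5 0 1.2 0 0 0 0;0 0 0 0 0 0 0"
}}

```text
time_s: 26.72
tcp_pos: [520.5, -100.2, 189.2]
ee_rot: [3.138, 0.0, 1.66]
ft_force: [0.2, 5.6, 6.1]
finger_gap: -0.001
grasp_force: 3.7
```

```bash
python3 -c "
from h import *
lev();print(r.state()['ft_force'])"
```

```text
t 26.72 S -34.4 Z 80.7 lat 1.6 corner -45.4 72.7 ang 1.131 L 85.3 Fs 5.6 Fz 6.1 M/85 -8.05 Fn 8.16
[0.16960057 5.62067336 6.13077523]
```

Request:
{"method": "drive_tool", "body": {
  "moves": "-1.5 0 1.2 0 0 0 0;-1.5 0 1.3 0 0 0 0;-1.4 0 1.3 0 0 0 0;0 0 0 0 0 0 0;0 0 0 0 0 0 0"
}}

```text
time_s: 27.13
tcp_pos: [521.1, -104.7, 186.0]
ee_rot: [3.137, 0.001, 1.66]
ft_force: [-1.1, 4.7, 7.9]
finger_gap: 0.001
grasp_force: 4.3
```

```bash
python3 -c "
from h import *
lev();print(r.state()['ft_force'])"
```

```text
t 27.13 S -39.0 Z 77.5 lat 1.8 corner -50.0 69.5 ang 1.197 L 85.3 Fs 4.8 Fz 7.9 M/85 -8.56 Fn 8.80
[-1.08585853  4.71916575  7.89234989]
```

Request:
{"method": "drive_tool", "body": {
  "moves": "0 0 0 0 0 0 0;0 0 0 0 0 0 0"
}}

```text
time_s: 27.3
tcp_pos: [521.1, -104.7, 186.1]
ee_rot: [3.137, 0.001, 1.66]
ft_force: [-0.6, 5.4, 8.2]
finger_gap: 0.0
grasp_force: 4.3
```

```bash
python3 -c "
from h import *
lev();print(r.state()['ft_force'])"
```

```text
t 27.30 S -38.9 Z 77.6 lat 1.8 corner -49.9 69.6 ang 1.196 L 85.3 Fs 5.4 Fz 8.2 M/85 -9.25 Fn 9.47
[-0.56233527  5.42025153  8.16057132]
```

Request:
{"method": "drive_tool", "body": {
  "moves": "0 0 0 0 0 0 0;0 0 0 0 0 0 0"
}}

```text
time_s: 27.47
tcp_pos: [521.1, -104.7, 186.1]
ee_rot: [3.137, 0.001, 1.66]
ft_force: [-1.0, 5.2, 8.0]
finger_gap: -0.001
grasp_force: 4.3
```

```bash
python3 -c "
from h import *
lev();print(r.state()['ft_force'])"
```

```text
t 27.47 S -38.9 Z 77.6 lat 1.8 corner -49.9 69.6 ang 1.196 L 85.3 Fs 5.3 Fz 8.0 M/85 -9.01 Fn 9.22
[-0.99555347  5.22089363  7.97551197]
```

Held at 1.2 rad the lever pushes back with about 9 N, within 8 to 9.5, so the setting is right. I'll close the lever along its arc.

Request:
{"method": "drive_tool", "body": {
  "moves": "-2 0 1.5 0 0 0 0;-2 0 1.6 0 0 0 0;-1.9 0 1.7 0 0 0 0;-1.8 0 1.8 0 0 0 0;-1.8 0 1.9 0 0 0 0;-1.7 0 1.9 0 0 0 0"
}}

```text
time_s: 27.97
tcp_pos: [522.4, -116.2, 176.2]
ee_rot: [3.137, 0.002, 1.66]
ft_force: [-0.7, 4.4, 10.4]
finger_gap: -0.002
grasp_force: 5.3
```

```bash
python3 -c "
from h import *
lev()"
```

```text
t 27.97 S -50.5 Z 67.7 lat 2.1 corner -61.5 59.7 ang 1.374 L 85.3 Fs 4.4 Fz 10.4 M/85 -10.65 Fn 10.90
```

Request:
{"method": "drive_tool", "body": {
  "moves": "-1.6 0 2 0 0 0 0;-1.5 0 2.1 0 0 0 0;-1.5 0 2.1 0 0 0 0;-1.4 0 2.2 0 0 0 0;-1.3 0 2.2 0 0 0 0;-1.2 0 2.2 0 0 0 0"
}}

```text
time_s: 28.47
tcp_pos: [523.5, -124.8, 163.2]
ee_rot: [3.136, 0.002, 1.66]
ft_force: [0.9, 4.2, 8.6]
finger_gap: -0.0
grasp_force: 4.6
```

```bash
python3 -c "
from h import *
lev()"
```

```text
t 28.47 S -59.2 Z 54.7 lat 2.4 corner -70.2 46.7 ang 1.558 L 83.9 Fs 4.1 Fz 8.6 M/85 -9.33 Fn 9.49
```

Request:
{"method": "drive_tool", "body": {
  "moves": "-1.2 0 2.3 0 0 0 0;-1.1 0 2.3 0 0 0 0;-1 0 2.3 0 0 0 0;-0.9 0 2.4 0 0 0 0;-0.8 0 2.4 0 0 0 0;-0.8 0 2.4 0 0 0 0;-0.7 0 2.4 0 0 0 0"
}}

```text
time_s: 29.05
tcp_pos: [523.3, -131.5, 145.7]
ee_rot: [3.138, 0.002, 1.66]
ft_force: [0.6, 1.7, 5.6]
finger_gap: 0.0
grasp_force: 2.3
```

```bash
python3 -c "
from h import *
lev()"
```

```text
t 29.05 S -65.8 Z 37.2 lat 1.6 corner -76.8 29.2 ang 1.785 L 81.8 Fs 1.6 Fz 5.6 M/85 -5.59 Fn 5.80
```

Request:
{"method": "drive_tool", "body": {
  "moves": "-0.6 0 2.5 0 0 0 0;-0.6 0 2.5 0 0 0 0;-0.5 0 2.5 0 0 0 0;-0.4 0 2.5 0 0 0 0;-0.3 0 2.5 0 0 0 0;-0.3 0 2.5 0 0 0 0"
}}

```text
time_s: 29.55
tcp_pos: [521.7, -133.3, 128.5]
ee_rot: [-3.141, -0.0, 1.66]
ft_force: [-0.9, 1.0, 0.8]
finger_gap: -0.004
grasp_force: 0.1
```

```bash
python3 -c "
from h import *
lev()"
```

```text
t 29.55 S -67.5 Z 20.0 lat -0.1 corner -78.5 12.0 ang 2.000 L 79.0 Fs 1.0 Fz 0.8 M/85 -0.87 Fn 0.83
```

Request:
{"method": "drive_tool", "body": {
  "moves": "0 0 1.5 0 0 0 0;0 0 1.5 0 0 0 0;0 0 1 0 0 0 0;0 0 0.5 0 0 0 0;0 0 0 0 0 0 0"
}}

```text
time_s: 29.97
tcp_pos: [522.5, -133.4, 125.2]
ee_rot: [3.141, 0.0, 1.66]
ft_force: [0.3, -0.2, 2.4]
finger_gap: 0.004
grasp_force: 1.3
```

```bash
python3 -c "
from h import *
lev()"
```

```text
t 29.97 S -67.7 Z 16.7 lat 0.6 corner -78.7 8.7 ang 2.042 L 78.8 Fs -0.2 Fz 2.4 M/85 -2.21 Fn 2.41
```

Request:
{"method": "drive_tool", "body": {
  "moves": "0 0 -20 0 0 0 0;0 0 -40 0 0 0 0;0 0 -40 0 0 0 0;30 0 -20 0 0 0 0;30 0 0 0 0 0 0;0 0 0 0 0 0 0"
}}

```text
time_s: 30.47
tcp_pos: [517.0, -70.4, 246.7]
ee_rot: [3.139, 0.0, 1.664]
ft_force: [-1.5, 0.0, -0.1]
finger_gap: 0.002
grasp_force: 0.0
```

```bash
python3 -c "
from h import *
s=r.state();print(s['tcp_pos'],s['ft_force'],s['time_s'])
c=cal('wrist');a=r.read_camera('wrist');h=cv2.cvtColor(a,cv2.COLOR_RGB2HSV)
m=(((h[...,0]<6)|(h[...,0]>172))&(h[...,1]>150)&(h[...,2]>50)).astype(np.uint8)
n,l,st,ce=cv2.connectedComponentsWithStats(m)
print([x for x in st[1:].tolist() if x[4]>30])
for ang in(2.05,1.9,1.5):
  ph=ang-.48;q=[]
  for L in(30,110):
    S=-L*np.sin(ph)+8*np.cos(ph);Z=108.5+L*np.cos(ph)+8*np.sin(ph);q.append(proj(c,[*(PIN+S*ES),Z]).round(1))
  print(ang,q)"
```

```text
[516.97551278 -70.44578285 246.66423475] [-1.49359234  0.03794045 -0.08680882] 30.4667
[[239, 211, 16, 27, 375]]
2.05 [array([248.4, 212.7]), array([248.1, 282.3])]
1.9 [array([248.4, 212.9]), array([248.1, 290. ])]
1.5 [array([248.4, 209.8]), array([248. , 301.3])]
```

```bash
python3 -c "
from h import *
c=cal('side');a=r.read_camera('side');h=cv2.cvtColor(a,cv2.COLOR_RGB2HSV)
m=(((h[...,0]<6)|(h[...,0]>172))&(h[...,1]>110)).astype(np.uint8);m[:,:262]=0;m[:,300:]=0
y,x=np.nonzero(m[140:215]);print(len(y),sorted(set(y+140)),x.min(),x.max())
for ang in(2.05,1.9,1.7,1.5):
  ph=ang-.48;q=[]
  for L in(30,110):
    S=-L*np.sin(ph)+8*np.cos(ph);Z=108.5+L*np.cos(ph)+8*np.sin(ph);q.append(proj(c,[*(PIN+S*ES),Z]).round(1))
  print(ang,q)"
```

```text
41 [np.int64(181), np.int64(182), np.int64(183), np.int64(184), np.int64(185), np.int64(186), np.int64(187), np.int64(188), np.int64(189), np.int64(190), np.int64(191)] 277 281
2.05 [array([278.4, 191.2]), array([276.6, 180.7])]
1.9 [array([278.4, 190.2]), array([276.8, 176.5])]
1.7 [array([278.6, 189.1]), array([277.1, 171.6])]
1.5 [array([278.7, 188.3]), array([277.5, 167.5])]
```

The red handle spans rows 181 to 191, which matches 2.05 rad, so the lever is home. Handing in.

```bash
python3 -c "
from h import *
print(r.close_job())"
```

```text
the job is handed in; nothing more can be done
None
```

I set the nut so that the lever pushed back with about 9 N at 1.2 rad, closed the lever fully onto its stop, and handed the job in after about 30 s; the clamping force itself could not be measured directly.

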